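# Snap the rinsed lid back on the sample box

### The job

Close the sample box. Its rinsed blue lid is leaning on the tube rack with its outside against the wood: lift it away and lay it flat on the clear bench, outside up, letting go of it to change your grip; then pick it up level, set it square on the rim of the clear box and press it down until both ends have snapped in and it sits fully home and level all round. Press firmly but do not force it, leave the box standing where it is, and do not disturb the black-capped bottle, the wash bottle or the red rubber bulb.

Things in the scene. Friction and masses are not known exactly. Their poses are not given: they have to be found in the camera images.
- lid: Loose blue plastic lid, 120 long (its x), 66 wide (y), 15 high (z) mm, about 0.1 kg, the same turned half round. Origin: middle, at the open edge of the skirt; z points out of the flat outer face (z = 15 mm). Plate 3 mm thick, skirt 2.5 mm thick, 12 mm deep, hollow inside. Inside the skirt's edge at each short end runs a round bead, 2.5 mm proud.
- lid_top (a point): Middle of the lid's outer face, axes as the lid's. At the start the lid stands on a short end on the bench (the end at +x of the lid), 15 degrees off upright, its outer face leaning on the rack's front rail, its hollow side towards the robot; its upper end is 120 mm above the bench, 54 mm above the rail.
- lid_seat (a point): Middle of the underside of the lid's plate, 12 mm above the lid's origin along its z. It meets box_rim when the lid is home.
- sample_box: Loose clear plastic box with three glass vials standing in it (fixed in it, ending below the rim), 108 long (its x), 58 wide (y), 66 high mm, walls 2.5 mm, 0.6 kg. Origin: middle of its underside. Round the rim runs a groove for the lid's skirt: its outer wall (129 x 75 mm over all) ends 2.5 mm below the rim, its floor is 14.5 mm below the rim.
- box_rim (a point): Middle of the box's mouth at rim height (66 mm up), axes as the box's. Outside each short end, 5 mm below the rim, two sprung snaps stand 3 mm proud, 15 mm either side of the middle. Inside the skirt is 1.5 mm of room on each long side, 1 mm at the end beads; outside it 2 mm. Put on loosely the lid rests on the snaps 9 mm too high; each end takes some 10 to 20 N to snap down.
- rack: Wooden test-tube rack, fixed, 50 deep (its x), 200 wide (y), 76 high mm; origin: middle of its underside. The lid leans on its front rail, whose top edge is at x = -24 mm, z = 66 mm, within 20 mm of the middle. Two test tubes in it, 67 mm either side of the middle, rise to 150 mm.
- buffer_10: Bystander: loose bottle with a black cap, 49 mm across, 100 mm high, at the back. Origin: middle of its underside.
- wash_bottle: Bystander: loose white wash bottle with blue cap and bent spout, 65 mm across, 181 mm high, at the back. Origin: middle of its underside.
- pipette_bulb: Bystander: loose red rubber pipette bulb, 54 mm across, 80 mm high, standing near the front right corner of the bench. Origin: middle of its underside.

How it is judged:
On the way:
1. the lid lies flat on the bench, outer face up, let go (angle between lid's own z axis and vertical below 0.1 rad and height (world z) of lid below 0.02 m and contact force between the fingers and lid below 0.1 N), for 0.2 s.
At the end, for the whole second after the job is handed in: The lid is down on the box's rim all round, outer face up: the underside of its plate within 1.5 mm of the rim, centred to 4 mm, level with the box to 0.02 rad (1.1 degrees); the box stands upright on the bench where it was (within 50 mm); lid at rest and let go (z of lid_seat in the frame of box_rim below 0.0015 m and horizontal distance between lid_seat and box_rim below 0.004 m and angle between the z axis of lid and the z axis of sample_box, either way round below 0.02 rad and angle between lid's own z axis and vertical below 0.05 rad and height (world z) of sample_box below 0.005 m and linear speed of lid below 0.02 m/s and distance of sample_box from where it was at the start of the episode below 0.05 m); the robot touches nothing.
It fails at once if the box is shoved more than 50 mm or tipped (distance of sample_box from where it was at the start of the episode above 0.05 m or angle between sample_box's own z axis and vertical above 0.2 rad).
It fails at once if the black-capped bottle, the wash bottle or the bulb is knocked over or pushed more than 40 mm (distance of any of buffer_10, wash_bottle, pipette_bulb from where it was at the start of the episode above 0.04 m or angle between any of buffer_10, wash_bottle, pipette_bulb's own z axis and vertical above 0.5 rad).
It fails at once if the lid is forced: pressed on the box with more than 60 N, which would crack it (contact force between lid and sample_box above 60 N).
It also fails if it takes over 64 s, if anything falls off the work surface, if the arm or the gripper's body presses on something with over 40 N, if the wrist force passes 120 N, or if a joint passes its speed limit or range.

### The arm

A 7-joint arm with a two-finger parallel gripper is mounted at the origin on a cart in front of the work surface, level with it; the furniture and walls round the work are solid. World frame = base frame: x ahead of the robot, y to its left, z up, the work surface at z = 0. Lengths are in m, angles in rad, forces in N, time in s.
With the tool pointing down it reaches from about 0.35 to 0.9 m from the base axis. Payload 7.2 kg.
Tool frame: the origin (TCP) lies where the fingers leave the gripper's body, on its centre line; the fingertips stand 73 mm ahead of it and the grasp point (between the pads) lies 54 mm ahead of it; z points along the fingers, y is the direction in which the jaws open and shut (so a half turn about z gives the same grasp; the last joint's range is limited). The gripper opens to 85 mm and grips with 20 to 120 N. Pads are 22 mm wide; open, the fingers measure 114 mm over their backs; the gripper's body (76 mm by 85 mm) begins 54 mm behind the grasp point. The pads swing forward as they close: fully open they stand 13 mm farther back than shut.
Start: joints at [1.044, 0.411, -0.013, 1.596, 0.006, 1.134, -0.082], TCP at [0.277, -0.56, 0.304] pointing down, gripper open.
Joint ranges: [-2.95, 2.95], [-0.29, 1.99], [-1.47, 1.44], [0.14, 2.54], [-1.03, 4.17], [0.13, 1.85], [-2.86, 2.86]. Speed limits (rad/s): [2.39, 2.39, 3.01, 3.01, 3.14, 3.14, 3.14].

### API

Orientations are given as a unit quaternion [w, x, y, z].
In Python, from cell import state, snapshot, camera_model, ticket gives the robot as it stands.
- The arm moves only by the shell command python3 -m creep 'ROWS' [OPENING] [FORCE]. ROWS is JSON, one flat list of numbers, 4 for each row, row after row: the shift along the tool's x, y, z in units of 25 mm (1.0 is 25 mm), then the turn about the tool's z in rad. A call has exactly 8 rows; each row shifts and turns the commanded pose from where the row before left it, along the tool's axes as they then stand; what a row does not reach is not made up. A row lasts 1/12 s, in which the tool goes at most 41.7 mm and 7.16 degrees, less where a joint would pass 70% of its speed; a pose out of reach is approached as far as the arm can. A call is refused whole if a number of a shift passes 1 or a number of a turn 0.125, either way. A call with a gripper value outside its range is refused whole. OPENING is the opening in per cent of the stroke, from 0 (shut) to 100 (fully open), set as the call begins (- or left out, the last holds). The fingers move at their own pace and stop on an object; FORCE is the grip in N (left out, the last holds). Time passes only in rows, so rows that do not move let the fingers close, or fill a call up. It gives the time, the measured TCP pose, the force and the opening at its end, in the units of the state.
- state(): the state, without advancing time (a new reading comes with each control period).
- snapshot(name): name is "scene" or "top"; returns the picture (480x640x3 uint8, red, green, blue); there is no depth.
- camera_model(name): a dict with "fx", "fy", "cx", "cy" (pixels), "pose" (4x4, takes a point from camera to world coordinates). Camera axes: x right, y down, z forward; pixel columns grow to the right and rows downward; lengths in m; the calibration is good to about 2 mm. A picture is of the moment at which its call begins. camera_model takes no time and is no camera call.
- ticket.job_done(): hands the job in, once; it reports no verdict.
The state is a dict: "time": time; "qpos": joint angles; "joint_velocities": joint speeds; "joint_torque": joint torques, N m; "position": TCP position; "tool_rot": TCP orientation; "wrist_force": force on the tool from outside, world axes, zero at the start; "ft_torque": the same for the moment, N m; "gripper_width": opening from 0.0 (shut) to 1.0 (fully open).
Only numpy, scipy, OpenCV 4.12 (cv2) and the standard library are available. Lean on these libraries where they do the work, as an engineer would, in place of code of your own. Each camera call takes 0.05 s, during which the arm holds its last target. There are 200 camera calls.

## Working session

There is one attempt and no reset: what is moved stays moved. The work goes in short steps, Python scripts to look and compute and a shell command to move; the robot and the scene stay as the last step left them, time stands still between calls to the robot, and variables do not carry over. Pictures are saved under pics/ and viewed, about 8 in all and at most 12, crops included, and the job is handed in when it is done.

```bash
ls; mkdir -p pics
python3 - <<'E'
from cell import state, snapshot, camera_model
import cv2
s=state();print({k:s[k] for k in('time','position','tool_rot','wrist_force','gripper_width')})
for n in('scene','top'):
    cv2.imwrite(f'pics/{n}0.png',snapshot(n)[:,:,::-1]);print(n,camera_model(n))
E
```

```text
pics
{'time': 0.0, 'position': array([ 0.27659401, -0.56002503,  0.30305098]), 'tool_rot': array([-7.97066703e-04,  9.73798302e-01,  2.27411905e-01, -2.39929458e-04]), 'wrist_force': array([-0.55975983, -0.20521943,  0.52751697]), 'gripper_width': 0.9991954574808591}
scene {'fx': 467.01552685450065, 'fy': 467.01552685450065, 'cx': 322.27272562443466, 'cy': 241.06855468830054, 'pose': array([[ 0.99911107,  0.03796323, -0.01832665,  0.57593061],
       [ 0.04205845, -0.86822817,  0.49437934, -0.44232721],
       [ 0.00285652, -0.49471066, -0.86905305,  0.84739578],
       [ 0.        ,  0.        ,  0.        ,  1.        ]])}
top {'fx': 536.1499413512486, 'fy': 536.1499413512486, 'cx': 322.22050944000335, 'cy': 244.99867034687514, 'pose': array([[ 0.01808594, -0.99244509,  0.12134928,  0.42681388],
       [-0.99920271, -0.01362029,  0.03752907, -0.00503464],
       [-0.03559273, -0.12193128, -0.99190016,  1.07354869],
       [ 0.        ,  0.        ,  0.        ,  1.        ]])}
```

View pics/scene0.png

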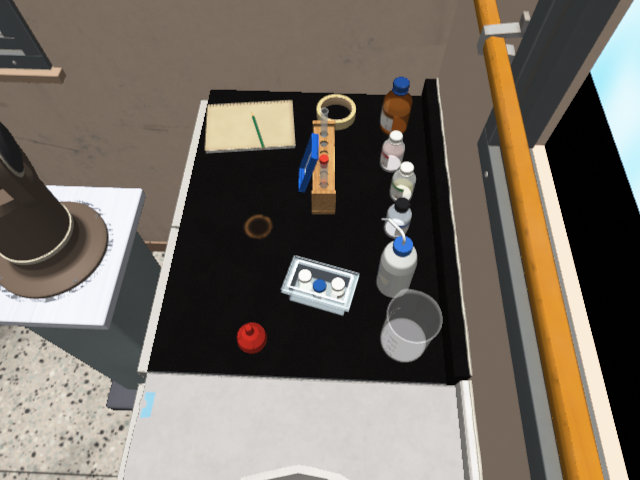

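View pics/top0.png

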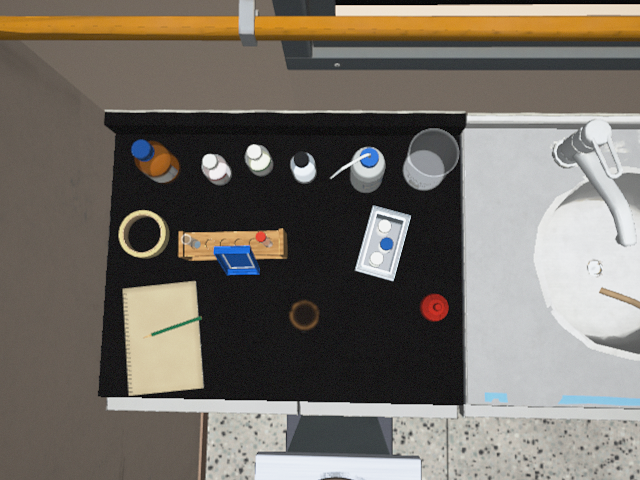

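The scene shows the lid leaning near (310,165), the rack at (323,168), the box at (320,285) and the bulb at (251,338). In the top view the lid is at (237,261) and the box at (383,243). Next I'll look at enlarged crops.

Run:
```python
import cv2,numpy as np
t=cv2.imread('pics/top0.png');s=cv2.imread('pics/scene0.png')
def c(i,x,y,w,h,k):return cv2.resize(i[y:y+h,x:x+w],None,fx=k,fy=k,interpolation=cv2.INTER_CUBIC)
# 400x300 tiles
a=np.hstack([c(t,170,220,133,75,3)[:225,:399],c(t,340,195,80,90,3)[:225]])
tiles=[c(t,180,215,100,75,4),c(t,335,198,100,90,4)[:300],c(s,270,110,100,75,4),c(s,270,245,100,75,4)]
tiles[1]=c(t,335,200,100,75,4) if 0 else cv2.resize(t[200:290,325:445],(400,300),interpolation=cv2.INTER_CUBIC)
tiles[2]=cv2.resize(s[115:220,260:400],(400,300),interpolation=cv2.INTER_CUBIC)
cv2.imwrite('pics/m.png',np.vstack([np.hstack(tiles[:2]),np.hstack(tiles[2:])]))
```

```text
(no output)
```

View pics/m.png

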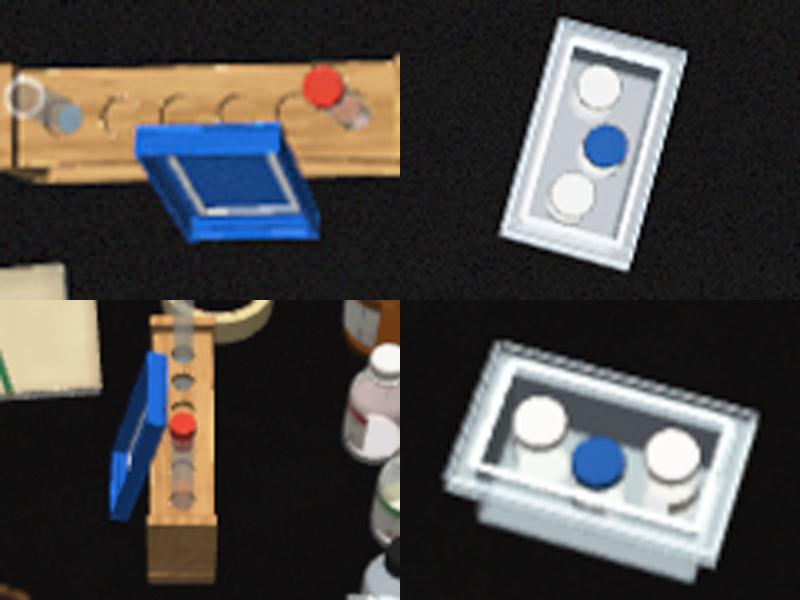

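In the crops, the lid's upper outer edge in the top view runs (213.8,246.8)-(250.3,246), and its lower open edge (227,275)-(259.5,274.5). The box's groove-wall corners are (373,205), (411,215), (394,281) and (355,271) in the top view, and (294.5,255.5), (359.5,273), (349.5,312) and (282,292.5) in the scene view.

```bash
cat > h.py <<'E'
import numpy as np
from cell import camera_model,state,snapshot
from scipy.spatial.transform import Rotation as R
def ray(n,u,v,z):
    m=camera_model(n);P=m['pose'];d=P[:3,:3]@[(u-m['cx'])/m['fx'],(v-m['cy'])/m['fy'],1]
    return P[:3,3]+d*(z-P[2,3])/d[2]
def proj(n,p):
    m=camera_model(n);P=m['pose'];q=P[:3,:3].T@(np.array(p)-P[:3,3]);return np.round([m['fx']*q[0]/q[2]+m['cx'],m['fy']*q[1]/q[2]+m['cy']],1)
E
python3 - <<'E'
from h import *
np.set_printoptions(precision=4,suppress=True)
for n,u,v,z in [('top',213.75,246.75,.116),('top',250.25,246,.116),('top',215.3,254.5,.12),('top',251.3,252.5,.12),('top',227,275.25,.004),('top',259.5,274.5,.004)]:print('lid',ray(n,u,v,z))
T=[(373,205.1),(411.1,215),(394,281),(355,271.1)];S=[(294.5,255.5),(359.5,273),(349.5,311.75),(281.75,292.5)]
for n,L in(('top',T),('scene',S)):
    c=np.array([ray(n,u,v,.0635)for u,v in L]);print(n,c[:,:2].round(4).tolist(),c.mean(0))
    for i in range(4):
        d=c[(i+1)%4]-c[i];print(np.linalg.norm(d),np.degrees(np.arctan2(d[1],d[0])))
# rack front top-left/right edges
for u,v in[(180+8/4,215+68/4),(180+100,215+68/4)]:print('rack back',ray('top',u,v,.076))
q=state()['tool_rot'];print(R.from_quat(q[[1,2,3,0]]).as_matrix())
E
```

```text
lid [0.5381 0.2279 0.116 ]
lid [0.5403 0.1614 0.116 ]
lid [0.5236 0.2235 0.12  ]
lid [0.5281 0.1584 0.12  ]
lid [0.4938 0.2258 0.004 ]
lid [0.4963 0.1602 0.004 ]
top [[0.6285, -0.0625], [0.6102, -0.1348], [0.4842, -0.1027], [0.5017, -0.0295]] [ 0.5561 -0.0824  0.0635]
0.07463973573048961 -104.22491242523948
0.12995019232546096 165.68054417128764
0.07524698165902795 76.58415058587359
0.13101505849323267 -14.580970959834248
scene [[0.5081, -0.0302], [0.6314, -0.0616], [0.6139, -0.1388], [0.4904, -0.107]] [ 0.5609 -0.0844  0.0635]
0.1273089287085123 -14.303689230423002
0.07914306119378321 -102.82740929984311
0.12751767729796967 165.5803027814758
0.07887984607800043 77.02603400074405
rack back [0.5701 0.2996 0.076 ]
rack back [0.5725 0.1129 0.076 ]
[[ 0.8966  0.4429 -0.0008]
 [ 0.4429 -0.8966  0.0013]
 [-0.0001 -0.0015 -1.    ]]
```

```bash
python3 -m creep '[0,0,0,-0.125,0,0,0,-0.125,0,0,0,-0.125,0,0,0,-0.125,0,0,0,-0.125,0,0,0,-0.125,0,0,0,-0.125,0,0,0,-0.125]' 100 30
python3 -m creep '[0,0,0,-0.112,1,0.3,0,0,1,0.3,0,0,1,0.3,0,0,1,0.3,0,0,1,0.3,0,0,1,0.3,0,0,1,0.3,0,0]'
cat >> h.py <<'E'
def yaw():
    q=state()['tool_rot'];M=R.from_quat(q[[1,2,3,0]]).as_matrix();return np.degrees(np.arctan2(M[1,0],M[0,0])),M[2,2]
E
python3 -c "
from h import *
print(yaw(),state()['qpos'])"
```

```text
time: 0.77
position: [0.2766, -0.5602, 0.3034]
tool_rot: [-0.0, 0.744, 0.669, 0.0]
wrist_force: [-0.6, -0.2, -0.3]
gripper_width: 0.996
time: 1.43
position: [0.3293, -0.384, 0.3036]
tool_rot: [-0.0, 0.707, 0.707, -0.0]
wrist_force: [0.6, 0.8, 0.7]
gripper_width: 0.998
(np.float64(89.99246397422995), np.float64(-0.9999998353016816)) [ 1.04212027  0.23013793 -0.3241853   1.86326676  0.0833493   1.06184303
  0.68505883]
```

```bash
python3 -m creep '[1,0.3,0,0,1,0.3,0,0,1,0.3,0,0,1,0.3,0,0,1,0.3,0,0,1,0.3,0,0,1,0.3,0,0,1,0.3,0,0]'
python3 -m creep '[1,0.3,0,0,1,0.3,0,0,1,0.3,0,0,1,0.3,0,0,1,0.3,0,0,1,0.3,0,0,1,0.3,0,0,1,0.3,0,0]'
python3 -m creep '[1,0.3,0,0,1,0.3,0,0,1,0.3,0,0,1,0.3,0,0,1,0.3,0,0,1,0.3,0,0,1,0.3,0,0,0.1,0.5,0,-0.03]'
```

```text
time: 2.1
position: [0.3892, -0.1841, 0.3037]
tool_rot: [-0.0, 0.707, 0.707, -0.0]
wrist_force: [0.6, -0.8, -0.3]
gripper_width: 1.0
time: 2.77
position: [0.4493, 0.0158, 0.3038]
tool_rot: [-0.0, 0.707, 0.707, -0.0]
wrist_force: [0.2, -1.3, 0.6]
gripper_width: 0.996
time: 3.43
position: [0.5129, 0.1974, 0.304]
tool_rot: [-0.001, 0.694, 0.72, 0.001]
wrist_force: [-0.4, 0.0, 0.9]
gripper_width: 1.001
```

```bash
python3 -m creep '[-0.15,0,1,0,0,0,1,0,0,0,1,0,0,0,1,0,0,0,1,0,0,0,0.45,0,0,0,0,0,0,0,0,0]'
python3 - <<'E'
from h import *
import cv2
t=snapshot('top')[:,:,::-1];s=snapshot('scene')[:,:,::-1]
f=lambda i:cv2.resize(i,(400,300),interpolation=cv2.INTER_CUBIC)
cv2.imwrite('pics/a1.png',np.hstack([f(t[190:310,160:320]),f(s[85:220,220:400])]))
E
```

```text
time: 4.1
position: [0.5144, 0.1885, 0.1677]
tool_rot: [-0.0, 0.696, 0.718, -0.0]
wrist_force: [0.0, 0.6, -0.0]
gripper_width: 1.001
```

View pics/a1.png

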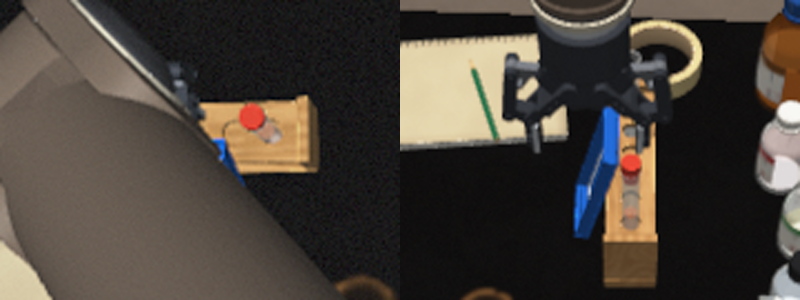

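The fingers straddle the lid's upper end, at (535,140) and (640,130) in the crop, with the lid's top at (610,112) and nothing touched. I'll pinch it through its thickness, then lift it.

```bash
python3 -m creep '[0,-0.3,0,0,0,-0.3,0,0,0,0,0,0,0,0,0,0,0,0,0,0,0,0,0,0,0,0,0,0,0,0,0,0]' 0 25
python3 -m creep '[0,0,0,0,0,0,0,0,0,0,-0.2,0,0,0,-0.3,0,0,-0.2,-0.3,0,0,-0.6,0,0,0,-1,0,0,0,-1,0,0]'
python3 - <<'E'
from h import *
import cv2
t=snapshot('top')[:,:,::-1];s=snapshot('scene')[:,:,::-1]
f=lambda i:cv2.resize(i,(400,300),interpolation=cv2.INTER_CUBIC)
cv2.imwrite('pics/a2.png',np.hstack([f(t[190:310,160:320]),f(s[85:220,220:400])]))
E
```

```text
time: 4.87
position: [0.4995, 0.1879, 0.1675]
tool_rot: [-0.0, 0.696, 0.718, -0.0]
wrist_force: [-0.1, -0.1, 0.8]
gripper_width: 0.17
time: 5.53
position: [0.4287, 0.186, 0.1883]
tool_rot: [0.0, 0.697, 0.717, 0.0]
wrist_force: [-0.3, 0.2, -0.3]
gripper_width: 0.171
```

View pics/a2.png

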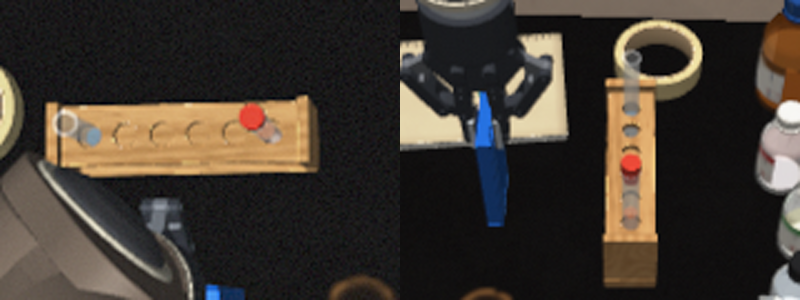

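The lid hangs upright and clear of the rack, at (490,160) in the crop. I'll stand it on the bench just in front of the rack, then ease it over like a ladder against the front finger.

```bash
python3 -m creep '[0,1,0,0,0,1,0,0,0,0.4,0.2,0,0,0,0.3,0,0,0,0.15,0,0,0,0.05,0,0,0,0.05,0,0,0,0,0]'
```

```text
time: 6.3
position: [0.4886, 0.1877, 0.1688]
tool_rot: [-0.0, 0.696, 0.718, -0.0]
wrist_force: [0.2, 0.5, -0.4]
gripper_width: 0.165
```

```bash
python3 -m creep '[0,0,0.05,0,0,0,0.05,0,0,0,0.05,0,0,0,0.05,0,0,0,0.0,0,0,0,0,0,0,0,0,0,0,0,0,0]'
```

```text
time: 6.97
position: [0.492, 0.1881, 0.1671]
tool_rot: [0.002, 0.697, 0.717, 0.003]
wrist_force: [0.3, -4.2, 22.9]
gripper_width: 0.169
```

```bash
python3 -m creep '[0,0,-0.05,0,0,0,-0.05,0,0,0,0,0,0,0,0,0,0,0,0,0,0,0,0,0,0,0,0,0,0,0,0,0]' 50 25
python3 -m creep '[0,-0.3,0.1,0,0,-0.3,0.1,0,0,-0.3,0.1,0,0,-0.3,0.1,0,0,-0.3,0,0,0,-0.3,0,0,0,0,0,0,0,0,0,0]'
python3 - <<'E'
from h import *
import cv2
t=snapshot('top')[:,:,::-1];s=snapshot('scene')[:,:,::-1]
f=lambda i:cv2.resize(i,(400,300),interpolation=cv2.INTER_CUBIC)
cv2.imwrite('pics/a3.png',np.hstack([f(t[190:310,160:320]),f(s[85:220,220:400])]))
E
```

```text
time: 7.63
position: [0.4893, 0.1877, 0.1662]
tool_rot: [-0.0, 0.696, 0.718, -0.0]
wrist_force: [-0.3, -1.0, 0.6]
gripper_width: 0.499
time: 8.3
position: [0.4442, 0.1863, 0.1566]
tool_rot: [0.0, 0.696, 0.718, 0.0]
wrist_force: [0.3, -0.1, 1.4]
gripper_width: 0.5
```

View pics/a3.png

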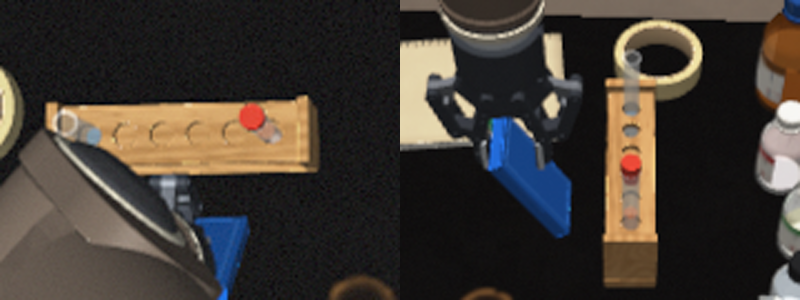

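As planned: the lid leans towards the robot against the front finger, with its outer face up, top end at (500,130) and foot at (560,230) in the crop. I'll carry on lowering it.

```bash
python3 -m creep '[0,0,0.22,0,0,0,0.22,0,0,0,0.22,0,0,0,0.22,0,0,0,0,0,0,0,0,0,0,0,0,0,0,0,0,0]' 75
python3 -m creep '[0,-0.2,0.2,0,0,-0.2,0.2,0,0,-0.2,0.2,0,0,-0.2,0.2,0,0,0,0,0,0,0,0,0,0,0,0,0,0,0,0,0]' 100
python3 -m creep '[0,-0.15,0.25,0,0,-0.15,0.25,0,0,-0.15,0.25,0,0,-0.15,0.1,0,0,-0.2,0,0,0,-0.2,0,0,0,0,0,0,0,0,0,0]'
python3 - <<'E'
from h import *
import cv2
t=snapshot('top')[:,:,::-1];s=snapshot('scene')[:,:,::-1]
f=lambda i:cv2.resize(i,(400,300),interpolation=cv2.INTER_CUBIC)
cv2.imwrite('pics/a4.png',np.hstack([f(t[190:310,160:320]),f(s[85:220,220:400])]))
E
```

```text
time: 9.07
position: [0.4446, 0.1864, 0.1345]
tool_rot: [0.0, 0.696, 0.718, 0.0]
wrist_force: [0.3, -0.5, -0.4]
gripper_width: 0.75
time: 9.73
position: [0.4248, 0.1858, 0.1146]
tool_rot: [0.0, 0.696, 0.718, 0.0]
wrist_force: [-0.3, 0.2, -0.6]
gripper_width: 0.998
time: 10.4
position: [0.3993, 0.185, 0.0934]
tool_rot: [0.0, 0.696, 0.718, 0.0]
wrist_force: [0.2, 0.0, 0.1]
gripper_width: 0.998
```

View pics/a4.png

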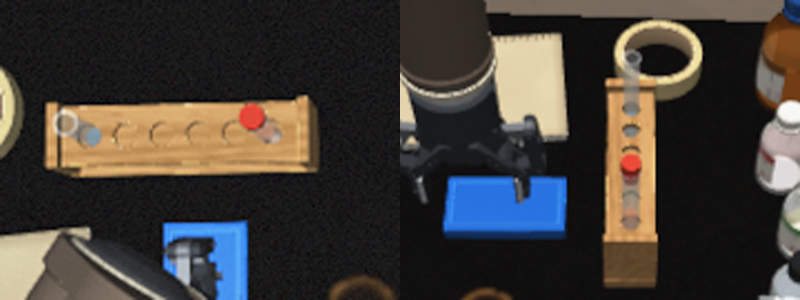

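The lid lies flat, outer face up, in front of the rack; its top-face corners in the crop are (448,178), (565,177), (563,233) and (443,230). I'll rise, turn the tool a quarter and measure the lid.

```bash
python3 -m creep '[0,0,-1,0,0,0,-1,0,0,0,-1,0,0,0,-1,0,0,0,0,0.125,0,0,0,0.125,0,0,0,0.125,0,0,0,0.125]'
python3 -m creep '[0,0,0,0.125,0,0,0,0.125,0,0,0,0.125,0,0,0,0.125,0,0,0,0.125,0,0,0,0.125,0,0,0,0.125,0,0,0,0.125]'
python3 - <<'E'
from h import *
import cv2
print(yaw(),state()['qpos'])
c=np.array([ray('scene',u,v,.015) for u,v in[(241.6,165.1),(294.3,164.7),(293.4,189.9),(239.4,188.5)]]);print(c.round(4),c.mean(0))
s=snapshot('scene')[:,:,::-1]
cv2.imwrite('pics/a5.png',cv2.resize(s[140:220,215:335],(780,520),interpolation=cv2.INTER_CUBIC))
E
```

```text
time: 11.17
position: [0.3999, 0.1848, 0.1936]
tool_rot: [0.0, 0.854, 0.52, 0.001]
wrist_force: [0.3, -0.5, -0.0]
gripper_width: 1.002
time: 11.83
position: [0.3997, 0.1849, 0.1934]
tool_rot: [-0.0, 0.999, 0.047, 0.0]
wrist_force: [-0.2, -0.2, -0.4]
gripper_width: 1.001
(np.float64(5.410184359672083), np.float64(-0.9999998451494865)) [-0.17227448  0.27603771 -0.4291656   2.12361414  0.16344139  0.77203142
 -2.18094418]
[[0.368  0.2205 0.015 ]
 [0.4868 0.2269 0.015 ]
 [0.4899 0.1571 0.015 ]
 [0.3715 0.1556 0.015 ]] [0.42905584 0.190043   0.015     ]
```

View pics/a5.png

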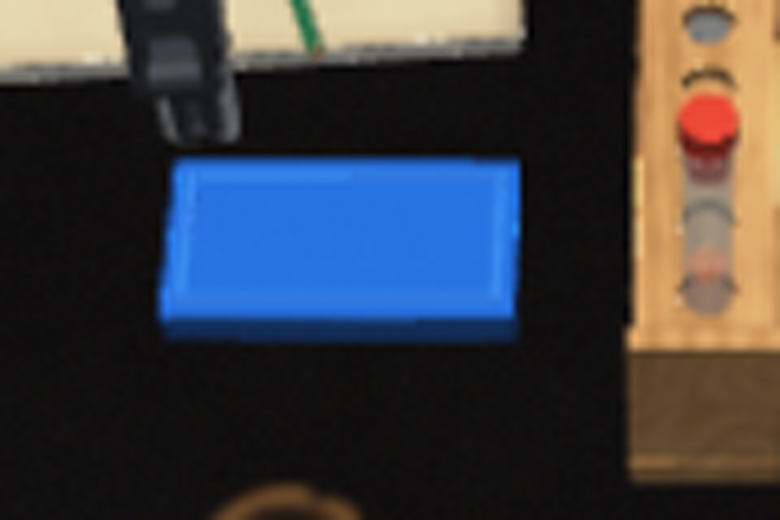

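The lid is flat and clear, with top-face corners at (173,158), (521,158), (516,318) and (161,317) in the enlarged crop.

Run:
```python
from h import *
c=np.array([ray('scene',215+u/6.5,140+v/6.5,.015) for u,v in[(173,158),(521,158),(516,318),(161,317)]]);print(c.round(4),c.mean(0))
for a,b in((0,1),(3,2),(2,1),(3,0)):
    d=c[b]-c[a];print(np.linalg.norm(d),np.degrees(np.arctan2(d[1],d[0])))
y,_=yaw();a=np.radians(y);X=np.array([np.cos(a),np.sin(a)]);Y=np.array([np.sin(a),-np.cos(a)])
```

```text
[[0.3678 0.2228 0.015 ]
 [0.4887 0.2282 0.015 ]
 [0.4918 0.1598 0.015 ]
 [0.3724 0.1549 0.015 ]] [0.43017028 0.19141823 0.015     ]
0.12103781714173457 2.5429547991459955
0.11955314950513836 2.33115831522321
0.0684231671811778 92.64594394424368
0.06800015002378314 93.89835512285437
```

```bash
python3 -m creep '[0,0,0,0.049,0.6,-0.1,0,0,0.6,-0.07,0.5,0,0,0,1,0,0,0,1,0,0,0,1,0,0,0,0.6,0,0,0,0,0]'
python3 -m creep '[0,0,0.3,0,0,0,0.2,0,0,0,0.2,0,0,0,0.1,0,0,0,0,0,0,0,0,0,0,0,0,0,0,0,0,0]'
python3 -c "
from h import *
print(yaw(),state()['qpos'])"
```

```text
time: 12.55
position: [0.4278, 0.19, 0.088]
tool_rot: [0.001, 1.0, 0.027, -0.002]
wrist_force: [0.3, 0.2, 0.6]
gripper_width: 1.0
time: 13.22
position: [0.4294, 0.1908, 0.071]
tool_rot: [-0.0, 1.0, 0.026, 0.0]
wrist_force: [-0.2, -0.2, 0.4]
gripper_width: 0.997
(np.float64(2.97086801468387), np.float64(-0.9999997500067587)) [-0.26728971  0.52779873 -0.3146564   2.13981936  0.32105396  0.51713482
 -2.34162966]
```

```bash
python3 -m creep '[0,0,0,0,0,0,0,0,0,0,0,0,0,0,0,0,0,0,0,0,0,0,0,0,0,0,0,0,0,0,0,0]' 0 40
python3 -m creep '[0,0,-0.2,0,0,0,-0.4,0,0,0,-0.8,0,0,0,-1,0,0,0,-1,0,0,0,-1,0,0,0,-0.6,0,0,0,0,0]'
python3 - <<'E'
from h import *
import cv2
print(yaw())
t=snapshot('top')[:,:,::-1];s=snapshot('scene')[:,:,::-1]
cv2.imwrite('pics/t6.png',t);cv2.imwrite('pics/s6.png',s)
f=lambda i:cv2.resize(i,(400,300),interpolation=cv2.INTER_CUBIC)
cv2.imwrite('pics/a6.png',np.vstack([np.hstack([f(t[180:315,160:340]),f(s[85:220,200:380])]),np.hstack([f(t[200:290,325:445]),f(s[245:320,270:370])])]))
E
```

```text
time: 13.88
position: [0.4293, 0.1908, 0.0711]
tool_rot: [-0.0, 1.0, 0.026, 0.0]
wrist_force: [-0.9, -0.3, 6.2]
gripper_width: 0.759
time: 14.55
position: [0.4305, 0.1915, 0.1995]
tool_rot: [-0.001, 1.0, 0.026, 0.003]
wrist_force: [1.4, -0.0, -1.0]
gripper_width: 0.759
(np.float64(2.9610637646199214), np.float64(-0.9999818909759346))
```

View pics/a6.png

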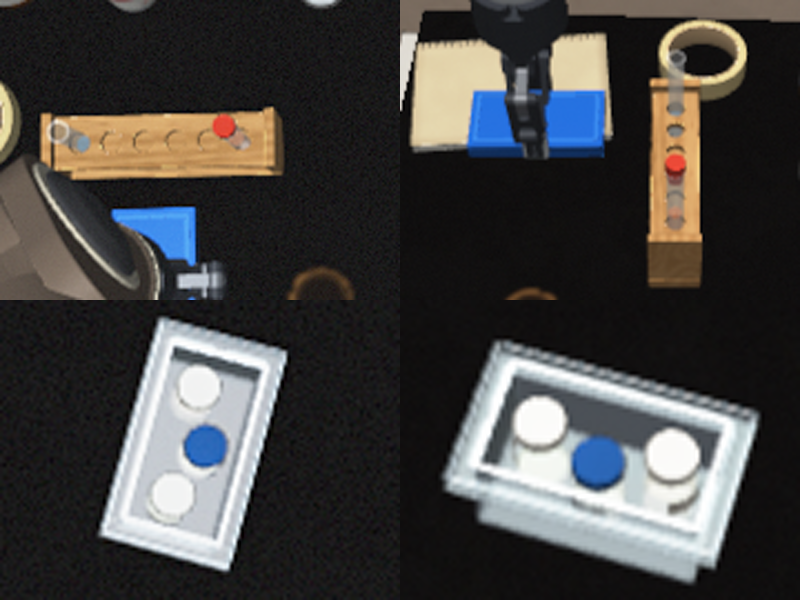

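The lid is gripped level across its width, at (535,120) in the crop. I'll fit the lid and box silhouettes numerically for the fine alignment.

```bash
cat > fit.py <<'E'
from h import *
import cv2
from scipy.optimize import least_squares
A=np.linspace(0,2*np.pi,72,endpoint=False);D=np.c_[np.cos(A),np.sin(A)]
def projN(n,P):
    m=camera_model(n);T=m['pose'];q=(P-T[:3,3])@T[:3,:3];return np.c_[m['fx']*q[:,0]/q[:,2]+m['cx'],m['fy']*q[:,1]/q[:,2]+m['cy']]
def cub(l,w,z0,z1):return np.array([[sx*l/2,sy*w/2,z]for sx in(1,-1)for sy in(1,-1)for z in(z0,z1)])
LID=cub(.12,.066,0,.015);BOX=np.r_[cub(.129,.075,.0515,.0635),cub(.108,.058,0,.0660)]
def mask(img,kind,roi):
    x0,y0,x1,y1=roi;k=4
    im=cv2.resize(img[y0:y1,x0:x1],None,fx=k,fy=k,interpolation=cv2.INTER_LINEAR).astype(int)
    b,g,r=im[...,0],im[...,1],im[...,2]
    m=(b-r>50)&(b>70) if kind=='lid' else (im.min(2)>70)
    n,l,st,_=cv2.connectedComponentsWithStats(m.astype(np.uint8))
    keep=np.isin(l,[i for i in range(1,n) if st[i,4]>150])
    v,u=np.nonzero(keep);return np.c_[(u+.5)/k-.5+x0,(v+.5)/k-.5+y0]
def fit(n,pts,model,z,p0,dirs=None):
    dd=D if dirs is None else D[dirs]
    h=(pts@dd.T).max(0)
    def f(p):
        P=model.copy();c,s=np.cos(p[2]),np.sin(p[2]);P=np.c_[c*P[:,0]-s*P[:,1]+p[0],s*P[:,0]+c*P[:,1]+p[1],P[:,2]+z]
        return (projN(n,P)@dd.T).max(0)-h
    r=least_squares(f,p0,loss='soft_l1',f_scale=.5,x_scale=[.01,.01,.05]);return r.x,np.degrees(r.x[2]),np.abs(r.fun).mean(),np.abs(r.fun).max()
E
python3 - <<'E'
from fit import *
np.set_printoptions(precision=4,suppress=True)
for n,f,roi in(('top','pics/t6.png',(345,198,422,290)),('top','pics/top0.png',(345,198,422,290)),('scene','pics/s6.png',(272,247,370,322))):
    p=mask(cv2.imread(f),'box',roi);print(n,fit(n,p,BOX,0,[.557,-.083,-.25]))
p=mask(cv2.imread('pics/s6.png'),'lid',(215,115,300,165));print('lid',fit('scene',p,LID,.1284,[.43,.19,.05]))
E
```

```text
top (array([ 0.5571, -0.0812, -0.2601]), np.float64(-14.904866519937569), np.float64(0.17216452537530824), np.float64(0.722249748847446))
top (array([ 0.5571, -0.0812, -0.2599]), np.float64(-14.890364060720062), np.float64(0.15855865011307005), np.float64(0.7276806550116248))
scene (array([ 0.559 , -0.0808, -0.2579]), np.float64(-14.776611468899345), np.float64(0.2506685049841192), np.float64(0.5351050416091425))
lid (array([0.4303, 0.1896, 0.034 ]), np.float64(1.946055345446222), np.float64(0.5876289979981606), np.float64(1.0142594407230945))
```

```bash
python3 -m creep '[0,0,0,0.12,0,0,0,0.12,0,0.3,0,0.071,0,0.7,0,0,0,1,0,0,0,1,0,0,0,1,0,0,0.7,0.9,0,0]'
python3 -m creep '[0.8,0.8,0,0,0.8,0.8,0,0,0.9,0.8,0,0,0.9,0.8,0,0,0.9,0.6,0,0,0.9,0.4,0,0,0.9,0.13,0,0,0.8,0,0,0]'
python3 -m creep '[0,0,0.5,0,0,0,0.5,0,0,0,0.4,0,0,0,0,0,0,0,0,0,0,0,0,0,0,0,0,0,0,0,0,0]'
python3 - <<'E'
from fit import *
np.set_printoptions(precision=4,suppress=True)
s=state();print(s['position'],yaw())
t=snapshot('top')[:,:,::-1];s_=snapshot('scene')[:,:,::-1]
cv2.imwrite('pics/t7.png',t);cv2.imwrite('pics/s7.png',s_)
z=s['position'][2]-.0711
for n,im,roi in(('scene',s_,(240,200,400,340)),('top',t,(330,180,440,300))):
    p=mask(im,'lid',roi);print(n,p.min(0),p.max(0),z)
    try:print(fit(n,p,LID,z,[.558,-.081,-.25]))
    except Exception as e:print(e)
f=lambda i:cv2.resize(i,(400,300),interpolation=cv2.INTER_CUBIC)
cv2.imwrite('pics/a7.png',np.hstack([f(t[180:300,310:470]),f(s_[220:340,240:400])]))
E
```

```text
time: 15.32
position: [0.4115, 0.0668, 0.1943]
tool_rot: [0.001, 0.992, -0.128, -0.002]
wrist_force: [-0.4, 0.2, -0.1]
gripper_width: 0.76
time: 15.98
position: [0.5543, -0.0832, 0.1941]
tool_rot: [0.0, 0.991, -0.13, -0.001]
wrist_force: [0.9, 1.1, 0.0]
gripper_width: 0.761
time: 16.65
position: [0.5545, -0.0811, 0.1614]
tool_rot: [0.0, 0.992, -0.129, 0.001]
wrist_force: [-0.7, 0.6, -0.7]
gripper_width: 0.76
[ 0.5545 -0.0811  0.1614] (np.float64(-14.850715419564132), np.float64(-0.9999992386690386))
scene [278.625 235.625] [399.375 298.375] 0.09025661583383604
(array([ 0.5632, -0.0736, -0.1055]), np.float64(-6.043720570248674), np.float64(14.87088599815989), np.float64(45.5733228925948))
top [358.125 241.375] [377.625 274.625] 0.09025661583383604
(array([ 0.5542, -0.0444, -0.0777]), np.float64(-4.449638185664618), np.float64(18.829615050691388), np.float64(38.73699260967413))
```

View pics/a7.png

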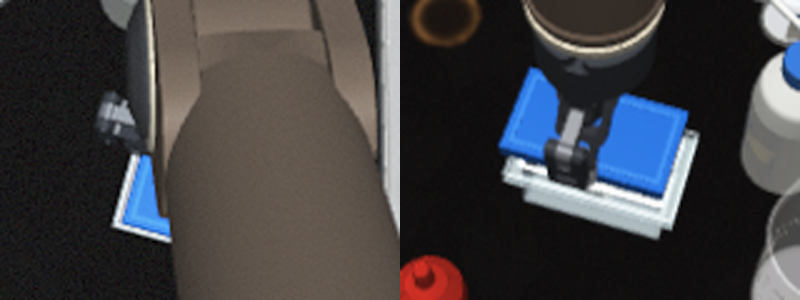

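The lid hovers over the box with its axes aligned, at (600,130) in the scene crop. The top view shows only its near-left corner, at (140,195). I'll refit with a tighter ROI.

Run:
```python
from fit import *
np.set_printoptions(precision=4,suppress=True)
s=cv2.imread('pics/s7.png');t=cv2.imread('pics/t7.png');z=.0903
p=mask(s,'lid',(270,235,365,305))
print(p.min(0),p.max(0))
for zz in(z,z+.002):print(fit('scene',p,LID,zz,[.558,-.081,-.26]))
p=mask(t,'lid',(340,235,385,282));print(p.min(0),p.max(0))
# top: left-bottom directions only (A 90..180 deg), yaw fixed
idx=[i for i,a in enumerate(np.degrees(A)) if 95<=a<=195]
dd=D[idx];h=(p@dd.T).max(0)
def f(q):
    c,s_=np.cos(-.2592),np.sin(-.2592);P=LID;P=np.c_[c*P[:,0]-s_*P[:,1]+q[0],s_*P[:,0]+c*P[:,1]+q[1],P[:,2]+z]
    return (projN('top',P)@dd.T).max(0)-h
r=least_squares(f,[.558,-.081],loss='soft_l1',f_scale=.5,x_scale=.01);print(r.x,np.round(r.fun,1))
```

```text
[278.625 246.125] [355.125 298.375]
(array([ 0.5537, -0.0792, -0.2661]), np.float64(-15.247128473737801), np.float64(0.549038122515032), np.float64(1.1471920016576291))
(array([ 0.5538, -0.0801, -0.2666]), np.float64(-15.274265750105723), np.float64(0.6084659210434715), np.float64(1.2458141414197712))
[358.125 241.375] [377.625 274.625]
[ 0.5536 -0.0817] [ 2.5  1.1 -0.4 -0.4 -0.3 -0.2 -0.2 -0.1 -0.   0.   0.   0.1  0.1  0.2
  0.2  0.2  0.1  0.  -0.  -0.1 -0.3]
```

```bash
python3 -m creep '[0.165,-0.03,0.2,0,0,0,0.3,0,0,0,0.3,0,0,0,0.1,0,0,0,0,0,0,0,0,0,0,0,0,0,0,0,0,0]' 
python3 -m creep '[0,0,0.02,0,0,0,0.02,0,0,0,0.02,0,0,0,0.02,0,0,0,0.02,0,0,0,0,0,0,0,0,0,0,0,0,0]'
python3 -m creep '[0,0,0.02,0,0,0,0.02,0,0,0,0.02,0,0,0,0.02,0,0,0,0,0,0,0,0,0,0,0,0,0,0,0,0,0]'
```

```text
time: 17.42
position: [0.5585, -0.0814, 0.1383]
tool_rot: [-0.0, 0.992, -0.129, 0.0]
wrist_force: [-0.4, -0.9, -0.8]
gripper_width: 0.759
time: 18.08
position: [0.5584, -0.0815, 0.1356]
tool_rot: [-0.0, 0.992, -0.129, 0.0]
wrist_force: [0.2, -0.3, -1.0]
gripper_width: 0.757
time: 18.75
position: [0.5587, -0.0815, 0.1339]
tool_rot: [-0.0, 0.992, -0.129, 0.0]
wrist_force: [0.6, -0.0, 0.7]
gripper_width: 0.759
```

```bash
python3 -m creep '[0,0,0.02,0,0,0,0.02,0,0,0,0,0,0,0,0,0,0,0,0,0,0,0,0,0,0,0,0,0,0,0,0,0]' 
python3 -m creep '[0,0,0.02,0,0,0,0.02,0,0,0,0,0,0,0,0,0,0,0,0,0,0,0,0,0,0,0,0,0,0,0,0,0]'
```

```text
time: 19.42
position: [0.5589, -0.0815, 0.1336]
tool_rot: [0.0, 0.992, -0.129, 0.001]
wrist_force: [0.3, 0.1, 8.5]
gripper_width: 0.76
time: 20.08
position: [0.5593, -0.0816, 0.1332]
tool_rot: [0.0, 0.992, -0.129, 0.001]
wrist_force: [-0.8, -0.9, 13.1]
gripper_width: 0.762
```

```bash
python3 -m creep '[0,0,-0.03,0,0,0,0,0,0,0,0,0,0,0,0,0,0,0,0,0,0,0,0,0,0,0,0,0,0,0,0,0]' 100 
python3 -m creep '[0,0,-0.3,0,0,0,-0.5,0,0,0,-0.8,0,0,0,-0.8,0,0,0,-0.6,0,0,0,0,0,0,0,0,0,0,0,0,0]'
python3 - <<'E'
from fit import *
np.set_printoptions(precision=4,suppress=True)
t=snapshot('top')[:,:,::-1];s=snapshot('scene')[:,:,::-1]
cv2.imwrite('pics/t8.png',t);cv2.imwrite('pics/s8.png',s)
p=mask(s,'lid',(270,240,365,315));print(p.min(0),p.max(0))
for z in(.063,):print(fit('scene',p,LID,z,[.558,-.081,-.26]))
f=lambda i:cv2.resize(i,(400,300),interpolation=cv2.INTER_CUBIC)
cv2.imwrite('pics/a8.png',np.hstack([f(t[180:300,310:470]),f(s[245:320,270:370])]))
E
```

```text
time: 20.75
position: [0.5583, -0.0815, 0.1323]
tool_rot: [0.0, 0.992, -0.129, -0.0]
wrist_force: [1.2, -0.6, -0.1]
gripper_width: 1.0
time: 21.42
position: [0.558, -0.0815, 0.2071]
tool_rot: [0.0, 0.992, -0.129, -0.0]
wrist_force: [0.3, 0.8, 0.6]
gripper_width: 1.0
[283.375 253.625] [356.875 305.125]
(array([ 0.5595, -0.0798, -0.2648]), np.float64(-15.173208030888544), np.float64(0.4773489368060053), np.float64(0.8830854588221655))
```

View pics/a8.png

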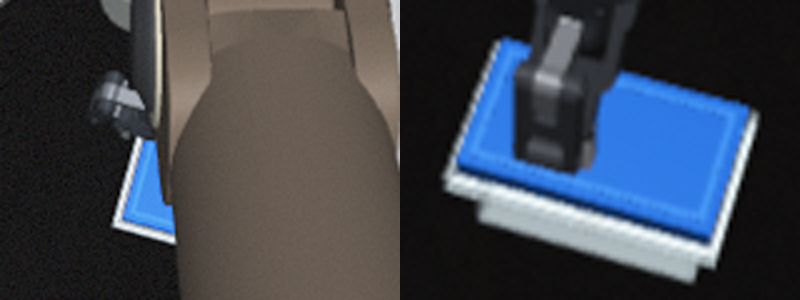

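The lid sits centred and level on the snaps, with top-face corners at (505,40), (750,105), (710,240) and (460,165) in the crop. Now I'll close the fingers and press each end.

```bash
python3 -m creep '[0.6,-0.03,0,0,0.65,0,0,0,0.6,0,0.3,0,0,0,0.8,0,0,0,0.7,0,0,0,0.2,0,0,0,0.1,0,0,0,0,0]' 0 40
python3 -m creep '[0,0,0.03,0,0,0,0.03,0,0,0,0.03,0,0,0,0.03,0,0,0,0.03,0,0,0,0,0,0,0,0,0,0,0,0,0]'
```

```text
time: 22.18
position: [0.6029, -0.0925, 0.1542]
tool_rot: [-0.0, 0.992, -0.129, -0.001]
wrist_force: [-0.2, -0.3, -0.3]
gripper_width: 0.001
time: 22.85
position: [0.6033, -0.0926, 0.1512]
tool_rot: [0.0, 0.992, -0.129, 0.0]
wrist_force: [0.8, -0.1, -0.1]
gripper_width: -0.002
```

```bash
python3 -m creep '[0,0,0.03,0,0,0,0.03,0,0,0,0,0,0,0,0,0,0,0,0,0,0,0,0,0,0,0,0,0,0,0,0,0]'
python3 -m creep '[0,0,0.03,0,0,0,0.02,0,0,0,0,0,0,0,0,0,0,0,0,0,0,0,0,0,0,0,0,0,0,0,0,0]'
```

```text
time: 23.52
position: [0.6034, -0.0926, 0.1497]
tool_rot: [0.0, 0.992, -0.129, 0.0]
wrist_force: [0.7, -0.2, 1.2]
gripper_width: 0.001
time: 24.18
position: [0.6036, -0.0926, 0.1486]
tool_rot: [0.0, 0.992, -0.129, 0.0]
wrist_force: [2.4, -0.4, 4.5]
gripper_width: -0.001
```

```bash
python3 -m creep '[0,0,0.02,0,0,0,0.02,0,0,0,0,0,0,0,0,0,0,0,0,0,0,0,0,0,0,0,0,0,0,0,0,0]'
python3 -m creep '[0,0,0.02,0,0,0,0.02,0,0,0,0,0,0,0,0,0,0,0,0,0,0,0,0,0,0,0,0,0,0,0,0,0]'
```

```text
time: 24.85
position: [0.6029, -0.0925, 0.147]
tool_rot: [0.0, 0.992, -0.129, -0.0]
wrist_force: [0.5, 0.4, -0.5]
gripper_width: -0.001
time: 25.52
position: [0.6033, -0.0926, 0.1464]
tool_rot: [0.0, 0.992, -0.129, 0.0]
wrist_force: [0.3, -0.2, 0.2]
gripper_width: 0.0
```

```bash
python3 -m creep '[0,0,0.03,0,0,0,0.03,0,0,0,0,0,0,0,0,0,0,0,0,0,0,0,0,0,0,0,0,0,0,0,0,0]'
python3 -m creep '[0,0,0.03,0,0,0,0.03,0,0,0,0,0,0,0,0,0,0,0,0,0,0,0,0,0,0,0,0,0,0,0,0,0]'
python3 -m creep '[0,0,0.02,0,0,0,0.02,0,0,0,0,0,0,0,0,0,0,0,0,0,0,0,0,0,0,0,0,0,0,0,0,0]'
```

```text
time: 26.18
position: [0.6033, -0.0926, 0.1449]
tool_rot: [0.0, 0.992, -0.129, 0.0]
wrist_force: [0.2, 0.9, -0.1]
gripper_width: -0.001
time: 26.85
position: [0.6033, -0.0926, 0.1434]
tool_rot: [0.0, 0.992, -0.129, 0.0]
wrist_force: [0.1, -0.2, -0.0]
gripper_width: -0.001
time: 27.52
position: [0.6034, -0.0926, 0.1428]
tool_rot: [0.0, 0.992, -0.129, 0.0]
wrist_force: [-2.2, 0.2, 5.7]
gripper_width: 0.003
```

The +x end is down: contact came back at about the home height. Now the other end.

```bash
python3 -m creep '[0,0,-0.6,0,0,0,-0.6,0,-0.8,0,0,0,-1,0,0,0,-1,0,0,0,-0.9,0,0,0,0,0,0.5,0,0,0,0,0]'
python3 -m creep '[0,0,0.2,0,0,0,0.08,0,0,0,0.02,0,0,0,0,0,0,0,0,0,0,0,0,0,0,0,0,0,0,0,0,0]'
```

```text
time: 28.18
position: [0.5122, -0.0686, 0.1587]
tool_rot: [0.0, 0.992, -0.129, -0.001]
wrist_force: [-0.0, -0.2, 0.7]
gripper_width: -0.0
time: 28.85
position: [0.514, -0.0689, 0.1525]
tool_rot: [-0.0, 0.992, -0.129, 0.0]
wrist_force: [-0.7, 0.9, 0.4]
gripper_width: 0.001
```

```bash
python3 -m creep '[0,0,0.03,0,0,0,0.03,0,0,0,0,0,0,0,0,0,0,0,0,0,0,0,0,0,0,0,0,0,0,0,0,0]'
python3 -m creep '[0,0,0.03,0,0,0,0.02,0,0,0,0,0,0,0,0,0,0,0,0,0,0,0,0,0,0,0,0,0,0,0,0,0]'
python3 -m creep '[0,0,0.02,0,0,0,0.02,0,0,0,0,0,0,0,0,0,0,0,0,0,0,0,0,0,0,0,0,0,0,0,0,0]'
```

```text
time: 29.52
position: [0.5139, -0.0689, 0.1509]
tool_rot: [0.0, 0.992, -0.129, 0.0]
wrist_force: [-0.0, -0.7, -0.4]
gripper_width: 0.003
time: 30.18
position: [0.5136, -0.0687, 0.15]
tool_rot: [0.0, 0.992, -0.129, -0.0]
wrist_force: [-4.1, 0.5, 6.7]
gripper_width: -0.002
time: 30.85
position: [0.5133, -0.0687, 0.1488]
tool_rot: [0.0, 0.992, -0.129, -0.001]
wrist_force: [-2.8, 0.4, 5.8]
gripper_width: -0.002
```

```bash
python3 -m creep '[0,0,0.02,0,0,0,0.02,0,0,0,0,0,0,0,0,0,0,0,0,0,0,0,0,0,0,0,0,0,0,0,0,0]'
```

```text
time: 31.52
position: [0.5138, -0.0688, 0.1477]
tool_rot: [0.0, 0.992, -0.129, -0.0]
wrist_force: [-2.7, 1.1, 5.2]
gripper_width: -0.0
```

```bash
python3 -m creep '[0,0,0.02,0,0,0,0.02,0,0,0,0,0,0,0,0,0,0,0,0,0,0,0,0,0,0,0,0,0,0,0,0,0]'
python3 -m creep '[0,0,0.02,0,0,0,0.02,0,0,0,0,0,0,0,0,0,0,0,0,0,0,0,0,0,0,0,0,0,0,0,0,0]'
```

```text
time: 32.18
position: [0.514, -0.0689, 0.1466]
tool_rot: [0.0, 0.992, -0.129, 0.0]
wrist_force: [0.0, 0.0, -0.0]
gripper_width: 0.002
time: 32.85
position: [0.5139, -0.0689, 0.1456]
tool_rot: [0.0, 0.992, -0.129, 0.0]
wrist_force: [0.2, 0.7, 0.1]
gripper_width: 0.001
```

```bash
python3 -m creep '[0,0,0.03,0,0,0,0.03,0,0,0,0,0,0,0,0,0,0,0,0,0,0,0,0,0,0,0,0,0,0,0,0,0]'
python3 -m creep '[0,0,0.03,0,0,0,0.02,0,0,0,0,0,0,0,0,0,0,0,0,0,0,0,0,0,0,0,0,0,0,0,0,0]'
python3 -m creep '[0,0,0.02,0,0,0,0.02,0,0,0,0,0,0,0,0,0,0,0,0,0,0,0,0,0,0,0,0,0,0,0,0,0]'
```

```text
time: 33.52
position: [0.5139, -0.0689, 0.1441]
tool_rot: [0.0, 0.992, -0.129, 0.0]
wrist_force: [0.5, -0.2, 0.2]
gripper_width: -0.002
time: 34.18
position: [0.5139, -0.0689, 0.1429]
tool_rot: [0.0, 0.992, -0.129, 0.0]
wrist_force: [-0.2, -0.1, 0.0]
gripper_width: -0.003
time: 34.85
position: [0.5139, -0.0689, 0.1419]
tool_rot: [0.0, 0.992, -0.129, 0.0]
wrist_force: [0.1, -0.3, -0.2]
gripper_width: -0.002
```

```bash
python3 -m creep '[0,0,0.02,0,0,0,0.02,0,0,0,0,0,0,0,0,0,0,0,0,0,0,0,0,0,0,0,0,0,0,0,0,0]'
python3 -m creep '[0,0,0.02,0,0,0,0.02,0,0,0,0,0,0,0,0,0,0,0,0,0,0,0,0,0,0,0,0,0,0,0,0,0]'
```

```text
time: 35.52
position: [0.5139, -0.0689, 0.1417]
tool_rot: [0.0, 0.992, -0.129, 0.0]
wrist_force: [-3.2, 0.5, 9.9]
gripper_width: -0.002
time: 36.18
position: [0.514, -0.0688, 0.1416]
tool_rot: [0.0, 0.992, -0.129, 0.0]
wrist_force: [-7.5, 1.3, 20.0]
gripper_width: -0.003
```

This end is hard home at 0.1417. I'll re-check the +x end, which touched about 1 mm higher.

```bash
python3 -m creep '[0,0,-0.4,0,0.9,0,0,0,1,0,0,0,1,0,0,0,0.8,0,0,0,0,0,0.2,0,0,0,0.1,0,0,0,0,0]'
python3 -m creep '[0,0,0.02,0,0,0,0.02,0,0,0,0,0,0,0,0,0,0,0,0,0,0,0,0,0,0,0,0,0,0,0,0,0]'
python3 -m creep '[0,0,0.02,0,0,0,0.01,0,0,0,0,0,0,0,0,0,0,0,0,0,0,0,0,0,0,0,0,0,0,0,0,0]'
```

```text
time: 36.85
position: [0.6029, -0.0925, 0.142]
tool_rot: [-0.0, 0.992, -0.129, -0.0]
wrist_force: [0.1, -0.2, -0.1]
gripper_width: -0.002
time: 37.52
position: [0.6024, -0.0923, 0.1417]
tool_rot: [0.0, 0.992, -0.129, -0.001]
wrist_force: [-2.3, 0.5, 6.8]
gripper_width: 0.001
time: 38.18
position: [0.6025, -0.0923, 0.1417]
tool_rot: [0.0, 0.992, -0.129, -0.0]
wrist_force: [-4.9, 0.3, 11.8]
gripper_width: -0.005
```

```bash
python3 -m creep '[0,0,0.02,0,0,0,0.02,0,0,0,0,0,0,0,0,0,0,0,0,0,0,0,0,0,0,0,0,0,0,0,0,0]'
python3 -m creep '[0,0,-0.4,0,-0.9,0,0,0,-1,0,0,0,-1,0,0,0,-0.8,0,0,0,0,0,0.24,0,0,0,0.03,0,0,0,0.02,0]'
python3 -m creep '[0,0,-0.6,0,0,0,-1,0,0,0,-1,0,0,0.5,-1,0,-1,1,-1,0,-1,1,0,0,-1,1,0,0,-1,1,0,0]'
python3 -m creep '[0,1,-0.5,0,0,1,-0.5,0,0,1,0,0,0,1,0,0,0,1,0,0,0,1,0,0,0,0,0,0,0,0,0,0]'
python3 - <<'E'
from fit import *
np.set_printoptions(precision=4,suppress=True)
t=snapshot('top')[:,:,::-1];s=snapshot('scene')[:,:,::-1]
cv2.imwrite('pics/t9.png',t);cv2.imwrite('pics/s9.png',s)
for n,im,roi in(('scene',s,(270,240,365,315)),('top',t,(345,195,425,292))):
    p=mask(im,'lid',roi)
    print(n,'lid',fit(n,p,LID,.054,[.558,-.081,-.26]))
f=lambda i:cv2.resize(i,(400,300),interpolation=cv2.INTER_CUBIC)
cv2.imwrite('pics/a9.png',np.vstack([np.hstack([f(t[200:290,325:445]),f(s[245:320,270:370])]),np.hstack([f(t),f(s)])]))
E
```

```text
time: 38.85
position: [0.6028, -0.0924, 0.1417]
tool_rot: [0.0, 0.992, -0.129, 0.0]
wrist_force: [-6.8, 0.8, 17.7]
gripper_width: -0.004
time: 39.52
position: [0.5144, -0.069, 0.1425]
tool_rot: [0.0, 0.992, -0.129, 0.0]
wrist_force: [1.1, 1.2, 0.1]
gripper_width: -0.002
time: 40.18
position: [0.3893, -0.1524, 0.2571]
tool_rot: [0.0, 0.992, -0.129, 0.001]
wrist_force: [-0.4, -1.2, -0.3]
gripper_width: -0.002
time: 40.85
position: [0.3512, -0.2979, 0.2815]
tool_rot: [0.0, 0.991, -0.131, 0.0]
wrist_force: [0.4, 0.9, -0.5]
gripper_width: -0.003
scene lid (array([ 0.5585, -0.0795, -0.2624]), np.float64(-15.033588644911008), np.float64(0.6410968458179125), np.float64(1.1512825533360456))
top lid (array([ 0.557 , -0.0823, -0.2543]), np.float64(-14.568114309169554), np.float64(0.1953089461254477), np.float64(0.475927427590193))
```

View pics/a9.png

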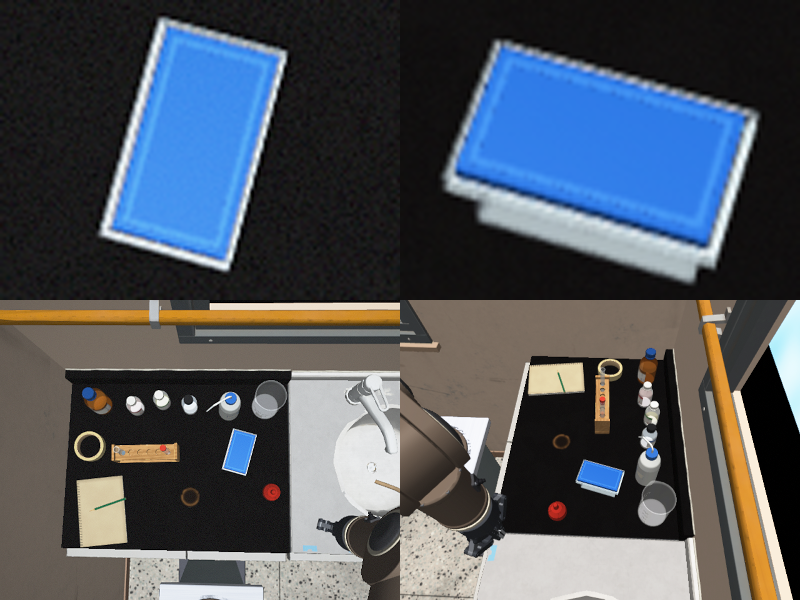

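```bash
python3 -c "
from cell import ticket,state
print(ticket.job_done());print(state()['time'])"
```

```text
the job is handed in; nothing more can be done
None
the job is handed in; nothing more can be done
```

The lid is on the box and pressed home at both ends, and I handed the job in at about 41 s of the 64 s allowed; it reported no verdict.

**What I did:** I pinched the lid through its thickness and lifted it off the rack. I stood it on the bench, let it lean over against one finger and lowered it until it lay flat, outside up and let go. I then regripped it across its width, set it on the snaps and pressed each end with closed fingertips. The highest press force I read was 20 N, at the end of each step.

**Last checks:**
- **Seating:** both ends came to a hard stop at the same tool height, 0.1417 m, under 18–20 N. That is within 1 mm of the expected home height and level.
- **+x end:** on the first press it touched about 1 mm higher than the other end; a second press brought it level.
- **Near (-x) end, unloaded:** I brought the fingers to 0.1425 m without touching it, so it had not sprung up by more than that.
- **Centring:** lid and box centres agree to about 1.5 mm in each camera; both are within the 4 mm allowed. The cameras differ by 2–3 mm in absolute position.
- **Surroundings:** the last picture shows the box, both bottles and the bulb standing where they were, with the arm clear. I judged this by eye and did not measure it.

**Weaker evidence:** the forces at which the ends gave way read only about 5–7 N, below the stated 10–20 N. They were sampled only at the end of each step, so I took the hard stops as the proof of seating.

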